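# Hold the spring clip open over the job card

### The arm

A 6-joint arm with a two-finger parallel gripper is mounted at the origin on the work surface. World frame = base frame: x ahead of the robot, y to its left, z up, the work surface at z = 0. Lengths are in m, angles in rad, forces in N, time in s.
With the tool pointing down it reaches from about 0.4 to 0.825 m from the base axis. Payload 7 kg.
Tool frame: the origin (TCP) lies at the centre of the arm's flange, where the gripper is bolted on; the fingertips stand 178 mm ahead of it and the grasp point (between the pads) lies arm.tcp_to_grasp ahead of it (arm.tcp_to_grasp is the distance from the TCP to the grasp point, in m); z points along the fingers, y is the direction in which the jaws open and shut (so a half turn about z gives the same grasp; the last joint's range is limited). The gripper opens to 88 mm and grips with 3 to 60 N. Pads are 19 mm wide; open, the fingers measure 130 mm over their backs; the gripper's body (78 mm by 193 mm) begins 47 mm behind the grasp point.
Start: joints at [1.634, 0.359, 0.012, 0, -1.224, -0.288], TCP at [0.15, 0.658, 0.405] pointing down, gripper open.
Joint ranges: [-3.07, 3.07], [-1.43, 2.12], [-1.02, 1.25], [-3.03, 1.67], [-3.05, -0], [-3.03, 3.03]. Speed limits (rad/s): [2.39, 2.39, 3.01, 3.14, 3.14, 3.14].

### API

Orientations are given as [roll, pitch, yaw] about the fixed x, y, z axes, in that order (R = Rz(yaw) Ry(pitch) Rx(roll)).
In Python, from station import arm gives the robot as it stands.
- The arm moves only by the tool move_arm, never from a script. Its argument "deltas" is a list of rows, each a list of 6 numbers: the shift along the world's x, y, z in mm, then the turn, a rotation vector about the world's x, y, z in degrees. In form: [[tx, ty, tz, ax, ay, az], ...]. A call has exactly 5 rows; each row shifts and turns the commanded pose from where the row before left it; what a row does not reach is not made up. A row lasts 1/12 s, in which the tool goes at most 41.7 mm and 7.16 degrees, less where a joint would pass 70% of its speed; a pose out of reach is approached as far as the arm can. A call with a gripper value outside its range is refused whole. "claw" is the closure in counts, from 0 (fully open) to 255 (shut), set as the call begins (left out, the last holds). The fingers move at their own pace and stop on an object; "squeeze" is the grip in N (left out, the last holds). Time passes only in rows, so rows that do not move let the fingers close, or fill a call up. It gives the time, the measured TCP pose, the force and the opening at its end, in the units of the state.
- arm.get_state(): the state, without advancing time (a new reading comes with each control period).
- arm.grab_frame(name): name is "side" or "top" or "wrist"; returns the picture (384x512x3 uint8, red, green, blue); there is no depth.
- arm.calibration(name): a dict with "intrinsics" (3x3 intrinsics, pixels), "k1" (the pictures are not rectified: a ray, as slopes to the right and down, at radius r is drawn at 1 + k1 r^2 times it, then the intrinsics apply), "T" (4x4, takes a point from camera to world coordinates); the wrist camera has in their place "mount" (4x4, takes a point from camera to tool coordinates, whose origin is the TCP and whose axes are the flange's). Camera axes: x right, y up, looking along -z (the intrinsics and any distortion apply to the point x, -y, -z); pixel columns grow to the right and rows downward; lengths in m; the calibration is good to about 2 mm. A picture is of the moment at which its call begins: read the wrist's pose just before it. calibration takes no time and is no camera call.
- arm.job_done(): hands the job in, once; it reports no verdict.
Trained networks look in the newest picture that a camera, given by its name, has taken for a name from the list of things; names that differ only in an ending like _2 or _b are one class to them, and where a whole thing is asked for, a point or a joint stands for the part that bears it (a point fixed in the world has none). Each returns a list of dicts, best first, with "score" (0 to 1); they miss things now and then, are a little off and sometimes report something else, mostly with a low value. They report only what shows in the picture. A call takes as long as a camera call. They do not tell look-alikes from the thing itself.
- arm.spot_in(thing, camera): "xy" ([column, row] in pixels, amid what is visible of it).
- arm.masks_of(thing, camera): "pixels" (384x512 bool, what is visible of it) and "xy" ([column, row] in pixels, amid what is visible of it).
- arm.spot_point(thing, camera): "xy" ([column, row] in pixels: a listed point, or the origin of a listed thing).
The state is a dict: "t": time; "q": joint angles; "qd": joint speeds; "joint_efforts": joint torques, N m; "eef_pos": TCP position; "ee_rot": TCP orientation; "force": force on the tool from outside, world axes, zero at the start; "moment": the same for the moment, N m; "width": finger opening in m.
Only numpy, scipy, OpenCV 4.12 (cv2) and the standard library are available. Lean on these libraries where they do the work, as an engineer would, in place of code of your own. Each camera call takes 0.05 s, during which the arm holds its last target. There are 200 camera calls.

### The job

Squeeze the handles of the spring clip that is clipped on the grey crate's rim, take it off, and carry it to the red bin. Bring its jaws down, wide open and square, over the middle of the top edge of the job card standing at the back of that bin, so that the card is between the jaws and neither of them touches it. Finish while holding the clip gaping there, because I am about to slip the delivery note in behind the card; do not let the clip close on the card or drop it, and leave the crate, the bins, the tape measure and the carton where they stand.

Things in the scene. Friction and masses are not known exactly. Their poses are not given: they have to be found in the camera images.
- clip: Hand spring clip, 103 mm long, about 70 g: black levers, orange handle sleeves and jaw pads, steel coil spring on the pin. It hangs upright on the grey crate's -x wall, jaws down, handles up. Origin on the pin. x is the direction in which the handles close and the jaws open (square to the wall), z points up to the handle ends.
- clip_grip (a point): Where to squeeze: mid-way between the handles, 36 mm above the pin; axes of the clip. Handle sleeves are flat, 22 mm wide (y), 12 to 58 mm above the pin. Clipped on the crate they flare: 50 mm across their outer faces at this height, 62 mm at the upper end. Squeezed wide open they stand parallel, 28 mm across. Squeezed, it may ride down in the fingers by up to 12 mm, until its coil rests on the rim.
- clip_mouth (a point): Mid-way between the jaw pads, 38 mm below the pin, 74 mm below clip_grip; axes of the clip. The pads are 13 mm tall and 22 mm wide (y). The throat is free up to 28 mm above this point, where the coil spring is. At the start this point is 16 mm below the crate's rim. Wide open, the levers are at most 50 mm across.
- clip_jaw_a_pad (a point): Middle of the gripping face of the jaw pad on the clip's +x side. Distance between the two pad faces: 4 mm on the crate's rim, 25 mm wide open.
- clip_jaw_b_pad (a point): Middle of the gripping face of the jaw pad on the clip's -x side.
- clip_jaw_a (a joint): Turn of the +x lever about the pin (rad): 0 as clipped on the crate's wall, -0.04 shut, 0.28 wide open at a stop. A spring closes it: squeezing the handles takes about 7 N at first and 15 N at the stop.
- clip_jaw_b (a joint): The same for the -x lever; squeezed, both turn alike.
- crate: Grey open crate, 150 mm (x) by 200 mm (y), 120 mm tall, walls 4 mm thick, about 2 kg with its stock. Origin at the centre of its underside. The clip sits on its -x wall.
- crate_rim (a point): Middle of the top edge of the crate's -x wall, 120 mm up; y runs along that wall.
- red_bin: Red picking bin, 160 mm (x) by 102 mm (y), back wall 75 mm tall, low front at -x, about 1 kg, loose. Origin at the centre of its underside. A stiff white job card with a red head stands in a clear pocket on its back (+x): 74 mm wide (y), 3 mm thick (x), top edge 135 mm up, 60 mm above the back wall.
- red_bin_card_top (a point): Middle of the top edge of the red bin's job card. x is square to the card, y runs along its top edge, z is up.
- blue_bin: A blue bin of the same make with a blue-headed card: to be left alone. Origin at the centre of its underside.
- tape: Yellow tape measure, 68 x 36 mm, 62 mm tall, standing: to be left alone. Origin at the centre of its underside.
- carton: Green and brown carton, 70 x 100 mm, 60 mm tall: to be left alone. Origin at the centre of its underside.
There are look-alikes about, which are no part of the job. Several things look just like the red_bin: the one meant starts farthest to the robot's left.

How it is judged:
By the outcome, as a careful person would: the job done as asked, in the order asked, and still so for the second after the job is handed in, while the arm keeps its last pose, push and grip.
It also fails if it takes over 32 s, if anything falls off the work surface, if the arm or the gripper's body presses on something with over 40 N, if the wrist force passes 120 N, or if a joint passes its speed limit or range.

## Working session

There is one attempt and no reset: what is moved stays moved. The work goes in short steps, Python scripts to look and compute and a tool call to move; the robot and the scene stay as the last step left them, time stands still between calls to the robot, and variables do not carry over. Pictures are saved under pics/ and viewed, about 8 in all and at most 12, crops included, and the job is handed in when it is done.

Besides the shell and the picture viewer there is one more tool, called after "Emit:" by a JSON object that holds its "name" and its "arguments", one argument or row to a line. move_arm: Moves the arm, as the interface text tells. Its arguments: {"type":"object","properties":{"deltas":{"type":"array","items":{"type":"array","items":{"type":"number"}}},"claw":{"type":"number"},"squeeze":{"type":"number"}},"required":["deltas"]}

```bash
mkdir -p pics; cat > h.py <<'E'
import numpy as np, cv2
from station import arm
from scipy.spatial.transform import Rotation as R
def camT(name):
    c=arm.calibration(name)
    if 'T' in c: return c,np.array(c['T'])
    s=arm.get_state(); T=np.eye(4); T[:3,:3]=R.from_euler('xyz',s['ee_rot']).as_matrix(); T[:3,3]=s['eef_pos']
    return c,T@np.array(c['mount'])
def ray(c,T,xy):
    K=np.array(c['intrinsics']); d=np.linalg.solve(K,[xy[0],xy[1],1])[:2]; u=d.copy()
    for _ in range(20): u=d/(1+c['k1']*(u@u))
    v=T[:3,:3]@np.array([u[0],-u[1],-1]); return T[:3,3],v/np.linalg.norm(v)
def atz(c,T,xy,z):
    o,v=ray(c,T,xy); return o+v*(z-o[2])/v[2]
def tri(rays):
    A=0;b=0
    for o,v in rays:
        P=np.eye(3)-np.outer(v,v); A=A+P; b=b+P@o
    p=np.linalg.solve(A,b); return p,[np.linalg.norm((np.eye(3)-np.outer(v,v))@(p-o)) for o,v in rays]
def proj(c,T,p):
    q=np.linalg.inv(T)@np.append(p,1); u=np.array([q[0],-q[1]])/-q[2]; u=u*(1+c['k1']*(u@u))
    return (np.array(c['intrinsics'])@np.append(u,1))[:2]
def snap(name,f):
    c,T=camT(name); im=arm.grab_frame(name); cv2.imwrite('pics/'+f,im[:,:,::-1]); return c,T,im
E
python3 - <<'E'
from h import *
s=arm.get_state(); print(s, arm.tcp_to_grasp)
ims=[]
for n in ['side','top','wrist']:
    c,T,im=snap(n,n+'0.png'); print(n,T.round(3).tolist(),c['k1'],np.array(c['intrinsics']).tolist())
    ims.append(im)
    for th in ['clip','clip_grip','clip_mouth','crate_rim','red_bin_card_top','red_bin','blue_bin']:
        print(n,th,[(np.round(d['xy'],1).tolist(),round(d['score'],2), atz(c,T,d['xy'],{'clip':.136,'clip_grip':.178,'clip_mouth':.104,'crate_rim':.12,'red_bin_card_top':.135}.get(th,0)).round(3).tolist()) for d in arm.spot_point(th,n)])
cv2.imwrite('pics/a.png',np.hstack([cv2.resize(i,(400,300)) for i in ims[:2]])[:,:,::-1])
E
```

```text
{'t': 0.0, 'q': array([ 1.63411648e+00,  3.59382246e-01,  1.10746457e-02, -3.30439276e-04,
       -1.22408979e+00, -2.88080046e-01]), 'qd': array([-0.00240028,  0.00080949, -0.00052084, -0.000404  ,  0.00113812,
        0.00022967]), 'joint_efforts': array([-2.90268881e-04, -5.82716775e+01,  2.93048126e+01,  6.99684799e+00,
        6.86174812e-03, -1.63386785e-04]), 'eef_pos': array([0.15041282, 0.65783632, 0.40373587]), 'ee_rot': array([ 3.13996931e+00, -1.57087849e-04, -2.24872293e-01]), 'force': array([ 0.19117464, -0.55215044,  0.10385088]), 'moment': array([0.00385361, 0.02229326, 0.00158573]), 'width': 0.08763865885620511} 0.1593
side [[-0.983, 0.13, -0.13, 0.399], [-0.184, -0.722, 0.667, 0.705], [-0.008, 0.679, 0.734, 0.993], [0.0, 0.0, 0.0, 1.0]] -0.011957503073427092 [[354.6064746711091, 0.0, 255.07334227101072], [0.0, 354.6064746711091, 193.21010169140482], [0.0, 0.0, 1.0]]
side clip [([278.3, 289.6], 0.62, [0.427, 0.255, 0.136])]
side clip_grip [([274.0, 283.6], 0.66, [0.439, 0.263, 0.178])]
side clip_mouth [([274.7, 302.6], 0.64, [0.432, 0.277, 0.104]), ([276.9, 297.6], 0
[... 1021 characters left out ...]
_top [([361.5, 163.3], 0.84, [0.683, -0.441, 0.135]), ([397.2, 196.0], 0.64, [0.579, -0.553, 0.135]), ([297.5, 192.8], 0.55, [0.58, -0.234, 0.135])]
top red_bin [([335.2, 161.3], 0.87, [0.723, -0.383, 0.0]), ([368.3, 218.1], 0.55, [0.523, -0.497, 0.0])]
top blue_bin [([229.7, 194.9], 0.62, [0.591, -0.011, 0.0])]
wrist [[-0.223, 0.935, 0.276, 0.226], [-0.975, -0.214, -0.063, 0.641], [0.0, -0.283, 0.959, 0.385], [0.0, 0.0, 0.0, 1.0]] -0.028358486602576075 [[275.6118744955441, 0.0, 256.21094375889226], [0.0, 275.6118744955441, 193.35779509093152], [0.0, 0.0, 1.0]]
wrist clip []
wrist clip_grip []
wrist clip_mouth []
wrist crate_rim []
wrist red_bin_card_top []
wrist red_bin []
wrist blue_bin []
```

View pics/a.png

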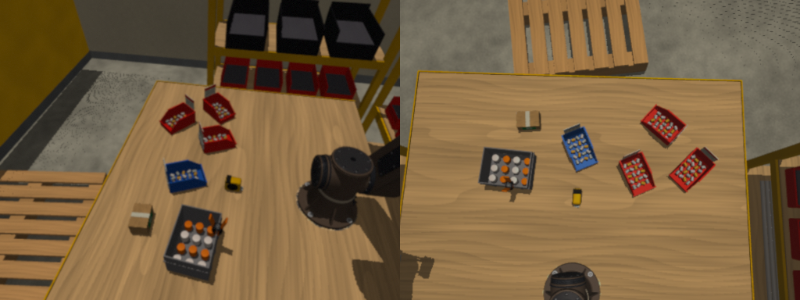

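Crate on the left (clip near (0.428, 0.262)). The leftmost red bin's card top is near (0.58, -0.233). Moving above the clip, turned to yaw −90°.

Emit:
{"name": "move_arm", "arguments": {
  "deltas": [
    [19,-26,3,0,0,-5.2],
    [19,-26,3,0,0,-5.2],
    [19,-26,3,0,0,-5.2],
    [19,-26,3,0,0,-5.2],
    [19,-26,3,0,0,-5.2]
  ],
  "claw": 0
}}

```text
t: 1.62
eef_pos: [0.2461, 0.5267, 0.4198]
ee_rot: [-3.141, 0.0, -0.683]
force: [-0.2, 0.1, 0.5]
width: 0.0877
```

Emit:
{"name": "move_arm", "arguments": {
  "deltas": [
    [19,-26,3,0,0,-5.2],
    [19,-26,3,0,0,-5.2],
    [19,-26,3,0,0,-5.2],
    [19,-26,3,0,0,-5.2],
    [19,-26,3,0,0,-5.2]
  ]
}}

```text
t: 2.03
eef_pos: [0.3411, 0.3965, 0.4351]
ee_rot: [-3.141, 0.0, -1.137]
force: [0.8, 0.2, 0.7]
width: 0.0876
```

Emit:
{"name": "move_arm", "arguments": {
  "deltas": [
    [18,-27,3,0,0,-5.2],
    [18,-27,3,0,0,-5.2],
    [18,-27,3,0,0,-5.2],
    [18,-27,3,0,0,-5.2],
    [18,-27,3,0,0,-4.3]
  ]
}}

```text
t: 2.45
eef_pos: [0.431, 0.2615, 0.4502]
ee_rot: [-3.141, 0.001, -1.575]
force: [2.1, 0.4, 0.2]
width: 0.0875
```

```bash
cat > look.py <<'E'
import sys
from h import *
f=sys.argv[1]; c,T,im=snap('wrist',f); s=arm.get_state(); print(s['t'],s['eef_pos'].round(4),s['ee_rot'].round(4),s['width'],s['force'].round(1))
Z={'clip':.136,'clip_grip':.178,'clip_mouth':.104,'crate_rim':.12,'red_bin_card_top':.135,'clip_jaw_a_pad':.104,'clip_jaw_b_pad':.104}
for th in sys.argv[2:]:
    print(th,[(np.round(d['xy'],1).tolist(),round(d['score'],2), atz(c,T,d['xy'],Z.get(th,0)).round(4).tolist()) for d in arm.spot_point(th,'wrist')])
E
python3 look.py w1.png clip clip_grip clip_mouth crate_rim crate
```

```text
2.5 [0.4328 0.2583 0.4508] [-3.1404e+00 -5.0000e-04 -1.5810e+00] 0.0877501261402698 [ 1.9 -2.9  1.7]
clip [([264.0, 183.4], 0.62, [0.4233, 0.261, 0.136])]
clip_grip [([264.2, 192.6], 0.82, [0.4242, 0.2593, 0.178])]
clip_mouth [([262.6, 177.4], 0.59, [0.4241, 0.2617, 0.104])]
crate_rim [([261.5, 202.4], 0.92, [0.4257, 0.2884, 0.12])]
crate [([213.6, 176.6], 0.82, [0.5003, 0.2844, 0.0])]
```

View pics/w1.png

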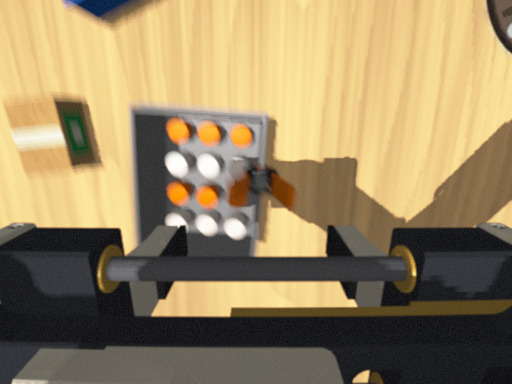

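Clip at px (263,182) with the crate rim running (267,115)→(258,220), so slightly turned; bottles lie on the +x side. Going a bit lower for a still, sharper look.

Emit:
{"name": "move_arm", "arguments": {
  "deltas": [
    [-4,0,-10,0,0,0],
    [-4,0,-15,0,0,0],
    [0,0,-15,0,0,0],
    [0,0,0,0,0,0],
    [0,0,0,0,0,0]
  ]
}}

```text
t: 3.17
eef_pos: [0.4218, 0.2635, 0.4088]
ee_rot: [3.14, -0.002, -1.569]
force: [0.1, 1.0, 0.2]
width: 0.0878
```

```bash
python3 look.py w2.png clip clip_grip clip_mouth crate_rim crate; python3 - <<'E'
import cv2
im=cv2.imread('pics/w2.png'); cv2.imwrite('pics/w2c.png',cv2.resize(im[60:260,100:360],None,fx=3,fy=3,interpolation=cv2.INTER_CUBIC))
E
```

```text
3.2167 [0.4222 0.2637 0.4097] [ 3.1416e+00 -6.0000e-04 -1.5689e+00] 0.08785457092277203 [ 0.2 -0.2  1.1]
clip [([252.7, 194.2], 0.82, [0.4255, 0.2625, 0.136]), ([248.6, 184.3], 0.54, [0.4294, 0.2527, 0.136])]
clip_grip [([254.4, 207.1], 0.8, [0.4237, 0.261, 0.178])]
clip_mouth [([254.6, 184.4], 0.8, [0.4238, 0.261, 0.104])]
crate_rim [([252.5, 214.9], 0.62, [0.4259, 0.2897, 0.12])]
crate [([204.1, 182.4], 0.72, [0.4978, 0.2849, 0.0]), ([253.0, 205.8], 0.33, [0.4266, 0.3208, 0.0])]
```

View pics/w2c.png

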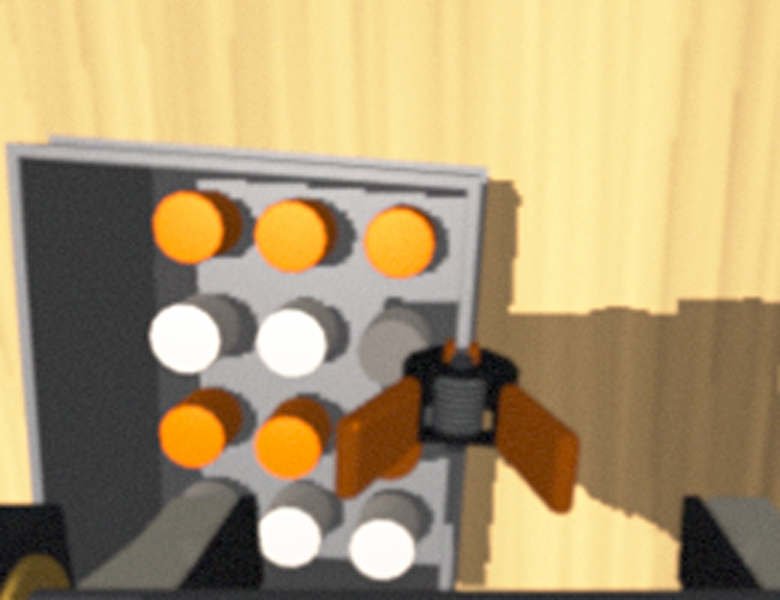

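```bash
python3 - <<'E'
from h import *
c,T=camT('wrist')
P=lambda x,y,z: atz(c,T,(100+x/3,60+y/3),z)[:2]
a,b,d=P(484,178,.12),P(455,588,.12),P(10,147,.12)
e=b-a;f=d-a
print(a,b,d,'wall yaw off +y',np.degrees(np.arctan2(-e[0],e[1])),'x dir',np.degrees(np.arctan2(f[1],f[0])),np.linalg.norm(f))
# handle ends z~.198
for p in [(338,428),(340,497),(578,440),(566,512)]: print(P(*p,.198))
print('coil',P(460,345,.145),P(460,440,.145),'jaw pads end?')
E
```

```text
[0.41862379 0.19381262] [0.42842703 0.33901919] [0.5686709  0.18374933] wall yaw off +y -3.8623164004780683 x dir -3.836942699325031 0.15038419625974944
[0.45550437 0.25130864]
[0.45582455 0.26962745]
[0.39644057 0.2543855 ]
[0.39873827 0.27368656]
coil [0.42607817 0.24235015] [0.42615521 0.27288941] jaw pads end?
```

Emit:
{"name": "move_arm", "arguments": {
  "deltas": [
    [2,-1,-8,0,0,-2],
    [1.6,-0.7,-16,0,0,-1.9],
    [0,0,-20,0,0,0],
    [0,0,-18,0,0,0],
    [0,0,-12,0,0,0]
  ]
}}

```text
t: 3.88
eef_pos: [0.4259, 0.2609, 0.3344]
ee_rot: [3.141, -0.0, -1.639]
force: [0.1, -0.1, -0.4]
width: 0.0876
```

Emit:
{"name": "move_arm", "arguments": {
  "deltas": [
    [0,0,0,0,0,0],
    [0,0,0,0,0,0],
    [0,0,0,0,0,0],
    [0,0,0,0,0,0],
    [0,0,0,0,0,0]
  ],
  "claw": 110,
  "squeeze": 30
}}

```text
t: 4.3
eef_pos: [0.4262, 0.2615, 0.3367]
ee_rot: [-3.141, 0.001, -1.638]
force: [0.1, -0.6, -0.2]
width: 0.0594
```

```bash
python3 look.py w3.png clip clip_grip clip_mouth crate_rim
```

```text
4.35 [0.4262 0.2614 0.3365] [-3.1408e+00  1.2000e-03 -1.6385e+00] 0.05595556484802938 [ 0.3 -0.5 -0. ]
clip [([259.0, 225.0], 0.95, [0.4252, 0.2627, 0.136])]
clip_grip [([257.9, 250.2], 0.76, [0.426, 0.26, 0.178])]
clip_mouth [([262.3, 210.8], 0.89, [0.4223, 0.2639, 0.104])]
crate_rim [([256.8, 251.3], 0.71, [0.4287, 0.2919, 0.12])]
```

View pics/w3.png

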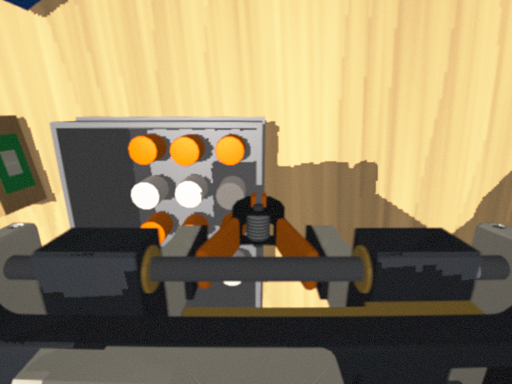

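The clip is centred between the pads (px 258,225) and the rim is vertical in the image, so yaw matches. Squeezing.

Emit:
{"name": "move_arm", "arguments": {
  "deltas": [
    [0,0,0,0,0,0],
    [0,0,0,0,0,0],
    [0,0,0,0,0,0],
    [0,0,0,0,0,0],
    [0,0,0,0,0,0]
  ],
  "claw": 255,
  "squeeze": 35
}}

```text
t: 4.97
eef_pos: [0.4261, 0.2613, 0.3356]
ee_rot: [3.142, -0.0, -1.639]
force: [0.2, -0.1, -1.2]
width: 0.0276
```

Emit:
{"name": "move_arm", "arguments": {
  "deltas": [
    [0,0,0,0,0,0],
    [0,0,0,0,0,0],
    [0,0,0,0,0,0],
    [0,0,0,0,0,0],
    [0,0,0,0,0,0]
  ]
}}

```text
t: 5.38
eef_pos: [0.4261, 0.2613, 0.3357]
ee_rot: [3.142, 0.0, -1.639]
force: [-0.0, -0.3, -0.1]
width: 0.0278
```

```bash
python3 look.py w4.png clip clip_grip clip_mouth clip_jaw_a_pad clip_jaw_b_pad crate_rim
```

```text
5.4333 [0.4261 0.2613 0.3357] [-3.1416  0.     -1.6385] 0.02685569603318938 [ 0.5 -0.5 -1. ]
clip [([257.1, 220.1], 0.77, [0.4259, 0.2579, 0.136])]
clip_grip [([258.1, 244.8], 0.91, [0.4253, 0.2557, 0.178])]
clip_mouth [([260.0, 206.1], 0.65, [0.4235, 0.2588, 0.104]), ([4.0, 165.5], 0.37, [0.6253, 0.211, 0.104])]
clip_jaw_a_pad [([243.3, 203.0], 0.94, [0.4368, 0.2552, 0.104])]
clip_jaw_b_pad [([271.5, 205.7], 0.78, [0.4141, 0.2591, 0.104])]
crate_rim [([260.0, 250.1], 0.96, [0.4257, 0.29, 0.12])]
```

View pics/w4.png

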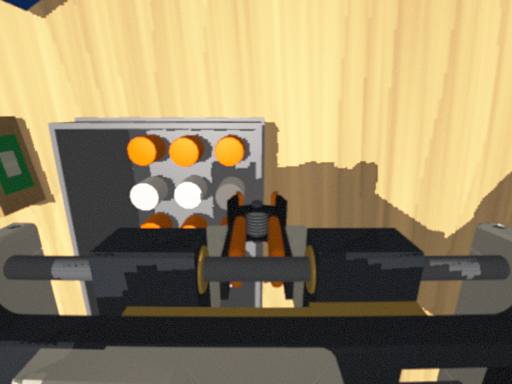

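Opening 27.6 mm: handles parallel, jaws wide open around the wall, pads at x 0.437/0.414. Lifting straight up.

Emit:
{"name": "move_arm", "arguments": {
  "deltas": [
    [0,0,6,0,0,0],
    [0,0,14,0,0,0],
    [0,0,20,0,0,0],
    [0,0,24,0,0,0],
    [0,0,24,0,0,0]
  ]
}}

```text
t: 6.15
eef_pos: [0.426, 0.2611, 0.4249]
ee_rot: [3.141, -0.001, -1.638]
force: [-0.6, 0.0, -1.4]
width: 0.0273
```

Emit:
{"name": "move_arm", "arguments": {
  "deltas": [
    [4,-8,20,0,0,0],
    [7,-18,15,0,0,0],
    [10,-27,8,0,0,0],
    [11,-30,4,0,0,0],
    [11,-30,0,0,0,0]
  ]
}}

```text
t: 6.57
eef_pos: [0.4693, 0.1473, 0.4726]
ee_rot: [-3.139, 0.002, -1.637]
force: [0.8, 0.1, -0.4]
width: 0.0272
```

Emit:
{"name": "move_arm", "arguments": {
  "deltas": [
    [11,-30,0,0,0,2],
    [11,-30,0,0,0,3],
    [11,-30,0,0,0,3],
    [11,-30,0,0,0,3],
    [11,-30,0,0,0,3]
  ]
}}

```text
t: 6.98
eef_pos: [0.5242, -0.0034, 0.4714]
ee_rot: [-3.141, 0.0, -1.391]
force: [1.4, 0.1, -1.0]
width: 0.0276
```

Emit:
{"name": "move_arm", "arguments": {
  "deltas": [
    [11,-30,0,0,0,0],
    [11,-30,0,0,0,0],
    [11,-28,0,0,0,0],
    [11,-25,0,0,0,0],
    [11,-23,0,0,0,0]
  ]
}}

```text
t: 7.4
eef_pos: [0.5793, -0.1395, 0.4711]
ee_rot: [-3.141, -0.0, -1.395]
force: [0.1, 1.0, -0.9]
width: 0.0275
```

Emit:
{"name": "move_arm", "arguments": {
  "deltas": [
    [6,-20,0,0,0,0],
    [4,-13,0,0,0,0],
    [2,-6,0,0,0,0],
    [0,0,0,0,0,0],
    [0,0,0,0,0,0]
  ]
}}

```text
t: 7.82
eef_pos: [0.5909, -0.1763, 0.4707]
ee_rot: [3.142, 0.0, -1.394]
force: [-0.6, 0.8, -0.4]
width: 0.0274
```

```bash
python3 look.py w5.png clip clip_grip clip_mouth clip_jaw_a_pad clip_jaw_b_pad red_bin_card_top red_bin; python3 - <<'E'
from h import *
for n in ['side','top']:
    c,T,im=snap(n,n+'1.png'); 
    for th in ['clip_grip','clip_mouth']: print(n,th,[(np.round(d['xy'],1).tolist(),round(d['score'],2)) for d in arm.spot_point(th,n)])
E
```

```text
7.8667 [ 0.5908 -0.176   0.4709] [-3.1414e+00  2.0000e-04 -1.3938e+00] 0.027524163596635173 [ 0.3 -0.7 -0.5]
clip [([258.0, 224.3], 0.66, [0.5795, -0.1209, 0.136])]
clip_grip [([256.9, 244.2], 0.7, [0.5799, -0.1149, 0.178])]
clip_mouth [([260.7, 208.7], 0.57, [0.5773, -0.1304, 0.104])]
clip_jaw_a_pad [([241.1, 207.0], 0.57, [0.6035, -0.1282, 0.104])]
clip_jaw_b_pad []
red_bin_card_top [([284.0, 140.8], 0.97, [0.5685, -0.2261, 0.135])]
red_bin [([189.2, 14.4], 0.94, [0.7246, -0.3694, 0.0]), ([326.7, 115.3], 0.74, [0.4944, -0.2664, 0.0])]
side clip_grip [([275.7, 176.9], 0.54), ([245.9, 131.6], 0.48)]
side clip_mouth [([249.0, 149.0], 0.63)]
top clip_grip []
top clip_mouth [([166.9, 155.5], 0.74)]
```

View pics/w5.png

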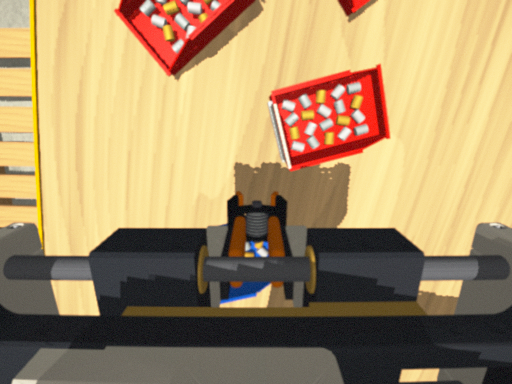

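Clip held open (px 257,220). The red bin's card runs from (271,101) to (288,166). Zooming in on it.

```bash
python3 - <<'E'
import cv2
im=cv2.imread('pics/w5.png'); cv2.imwrite('pics/w5c.png',cv2.resize(im[90:180,250:350],None,fx=6,fy=6,interpolation=cv2.INTER_CUBIC))
E
```

```text
(no output)
```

View pics/w5c.png

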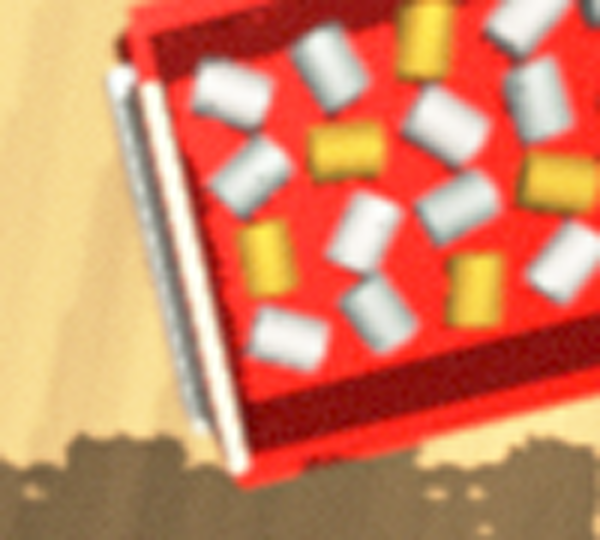

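```bash
python3 - <<'E'
from h import *
c,T=camT('wrist')
P=lambda x,y,z: atz(c,T,(250+x/6-.4,90+y/6-.4),z)[:2]
a,b=P(151,80,.135),P(238,471,.135); e=b-a
print(a,b,(a+b)/2,np.linalg.norm(e),'yaw',np.degrees(np.arctan2(-e[0],e[1])))
c2,T2=camT('side');
rs=[]
for n,xy in [('wrist',(284,140.8)),('side',(255.7,160.7)),('top',(297.5,192.8))]:
    cc,TT=camT(n); rs.append(ray(cc,TT,xy))
print(tri(rs))
# clip pin height: tool-plane intersection for coil & mouth
for nm,xy in [('coil',(257,218)),('grip',(256.9,244.2)),('mouth',(260.7,208.7)),('jawtip_a',(241,207))]:
    o,v=ray(c,T,xy); s=arm.get_state(); p=s['eef_pos']; tx=R.from_euler('xyz',s['ee_rot']).as_matrix()[:,0]
    t=((p-o)@tx)/(v@tx); print(nm,(o+v*t-p).round(4))
E
```

```text
[ 0.58694137 -0.26487476] [ 0.55629165 -0.19679913] [ 0.57161651 -0.23083695] 0.07465719341163153 yaw 24.23872288605709
(array([ 0.57507291, -0.22912629,  0.14164667]), [np.float64(0.0059166390756024), np.float64(0.0035549038466167623), np.float64(0.005507737889943083)])
coil [ 2.000e-04  0.000e+00 -2.126e-01]
grip [ 3.000e-04  1.000e-04 -1.698e-01]
mouth [-0.0029 -0.0005 -0.2334]
jawtip_a [ 0.0133  0.0024 -0.2376]
```

Emit:
{"name": "move_arm", "arguments": {
  "deltas": [
    [-3,-8,0,0,0,2.5],
    [-5,-15,-8,0,0,4],
    [-5,-15,-14,0,0,4],
    [-4,-11,-14,0,0,3.6],
    [-2.2,-5.8,-8,0,0,0]
  ]
}}

```text
t: 8.93
eef_pos: [0.5711, -0.2325, 0.4251]
ee_rot: [3.14, 0.001, -1.146]
force: [-0.4, 0.6, -0.7]
width: 0.0273
```

Emit:
{"name": "move_arm", "arguments": {
  "deltas": [
    [0,0,0,0,0,0],
    [0,0,0,0,0,0],
    [0,0,0,0,0,0],
    [0,0,0,0,0,0],
    [0,0,0,0,0,0]
  ]
}}

```text
t: 9.35
eef_pos: [0.5723, -0.231, 0.4275]
ee_rot: [-3.14, -0.001, -1.148]
force: [-0.4, 0.2, -0.6]
width: 0.0276
```

```bash
python3 look.py w6.png clip_mouth red_bin_card_top; python3 - <<'E'
from h import *
c,T=camT('wrist'); s=arm.get_state(); p=s['eef_pos']
for r in (0,.006,.012): print('pin row',proj(c,T,p+[0,0,-.194-r]),'mouth',proj(c,T,p+[0,0,-.232-r]),'handle end',proj(c,T,p+[0,0,-.136-r]))
u=np.array([-np.sin(np.radians(24.24)),np.cos(np.radians(24.24)),0])*.037; C=np.array([.5716,-.2308,.135])
print('card ends expected',proj(c,T,C-u),proj(c,T,C+u))
im=cv2.imread('pics/w6.png'); cv2.imwrite('pics/w6c.png',cv2.resize(im[150:270,180:340],None,fx=5,fy=5,interpolation=cv2.INTER_CUBIC))
ims=[]
for n in ['side','top']:
    c,T,im=snap(n,n+'2.png'); q=proj(c,T,C).astype(int); ims.append(cv2.resize(im[max(q[1]-50,0):q[1]+50,q[0]-50:q[0]+50],(400,400),interpolation=cv2.INTER_CUBIC))
cv2.imwrite('pics/b.png',np.hstack(ims)[:,:,::-1])
E
```

```text
9.4 [ 0.5722 -0.2311  0.4273] [-3.1407e+00 -6.0000e-04 -1.1479e+00] 0.027677805068317088 [-0.2  0.3 -0.9]
clip_mouth [([257.1, 206.2], 0.71, [0.5606, -0.2049, 0.104])]
red_bin_card_top [([261.0, 192.1], 0.93, [0.5678, -0.2303, 0.135])]
pin row [257.56484555 228.32948461] mouth [257.36269144 209.5646365 ] handle end [258.08358998 276.59228442]
pin row [257.52793087 224.90111268] mouth [257.3365685  207.14153143] handle end [258.01100419 269.82935586]
pin row [257.49311991 221.66885173] mouth [257.31170907 204.83599478] handle end [257.94408197 263.59693655]
card ends expected [257.42262671 154.26391065] [257.348178   223.64759424]
```

View pics/w6c.png

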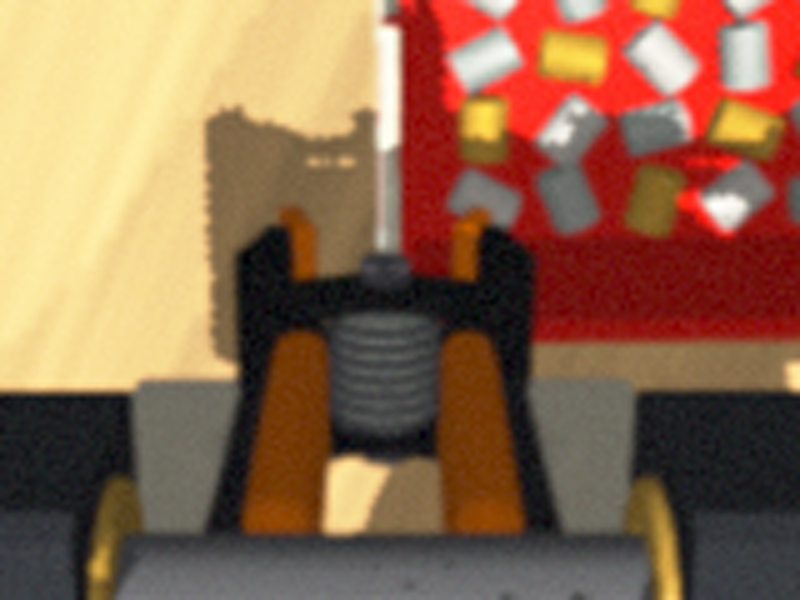

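View pics/b.png

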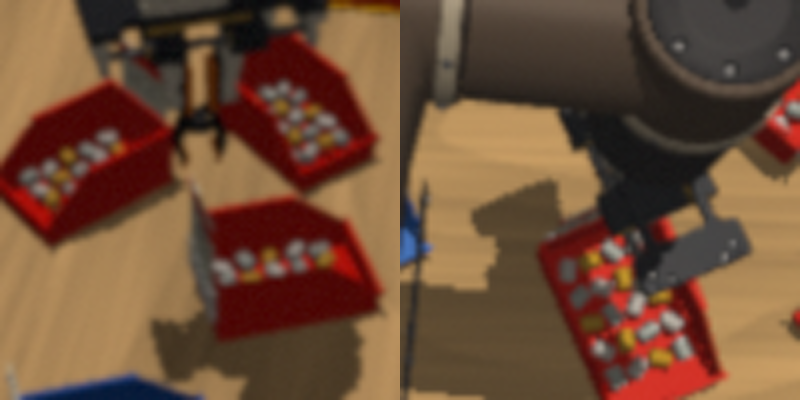

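Card line (crop x≈388) sits between the pad faces (305 and 465) and is parallel to them; its visible end agrees with the estimate to about a pixel. Lowering straight down 66 mm.

Emit:
{"name": "move_arm", "arguments": {
  "deltas": [
    [0,0,-5,0,0,0],
    [0,0,-9,0,0,0],
    [0,0,-10,0,0,0],
    [0,0,-10,0,0,0],
    [0,0,-10,0,0,0]
  ]
}}

```text
t: 10.02
eef_pos: [0.5716, -0.2315, 0.381]
ee_rot: [3.141, 0.001, -1.148]
force: [0.1, -0.8, -1.0]
width: 0.0272
```

Emit:
{"name": "move_arm", "arguments": {
  "deltas": [
    [0,0,-9,0,0,0],
    [0,0,-7,0,0,0],
    [0,0,-4,0,0,0],
    [0,0,-2,0,0,0],
    [0,0,0,0,0,0]
  ]
}}

```text
t: 10.43
eef_pos: [0.5719, -0.2315, 0.3602]
ee_rot: [3.141, 0.0, -1.148]
force: [-0.1, 0.3, 0.3]
width: 0.0276
```

Emit:
{"name": "move_arm", "arguments": {
  "deltas": [
    [0,0,0,0,0,0],
    [0,0,0,0,0,0],
    [0,0,0,0,0,0],
    [0,0,0,0,0,0],
    [0,0,0,0,0,0]
  ]
}}

```text
t: 10.85
eef_pos: [0.5719, -0.2315, 0.361]
ee_rot: [-3.141, -0.0, -1.148]
force: [-1.2, 0.2, -0.4]
width: 0.0274
```

```bash
python3 look.py w7.png clip_mouth clip_jaw_a_pad clip_jaw_b_pad red_bin_card_top; python3 - <<'E'
from h import *
im=cv2.imread('pics/w7.png')[:,:,::-1]
ims=[cv2.resize(im[150:250,207:307],(400,400),interpolation=cv2.INTER_CUBIC)]
C=np.array([.5716,-.2308,.135])
c,T,im=snap('side','side3.png'); q=proj(c,T,C).astype(int); ims.append(cv2.resize(im[q[1]-33:q[1]+33,q[0]-33:q[0]+33],(400,400),interpolation=cv2.INTER_CUBIC)); print(q)
cv2.imwrite('pics/d.png',np.hstack(ims)[:,:,::-1])
E
```

```text
10.9 [ 0.5719 -0.2315  0.3609] [-3.1413e+00 -2.0000e-04 -1.1481e+00] 0.028007212878209523 [ 0.5  0.3 -0.9]
clip_mouth [([256.6, 208.4], 0.83, [0.5692, -0.2241, 0.104])]
clip_jaw_a_pad [([242.6, 204.9], 0.89, [0.5822, -0.222, 0.104])]
clip_jaw_b_pad [([271.4, 203.7], 0.71, [0.5588, -0.2337, 0.104])]
red_bin_card_top [([256.7, 215.3], 0.96, [0.5713, -0.2288, 0.135])]
[257 161]
```

View pics/d.png

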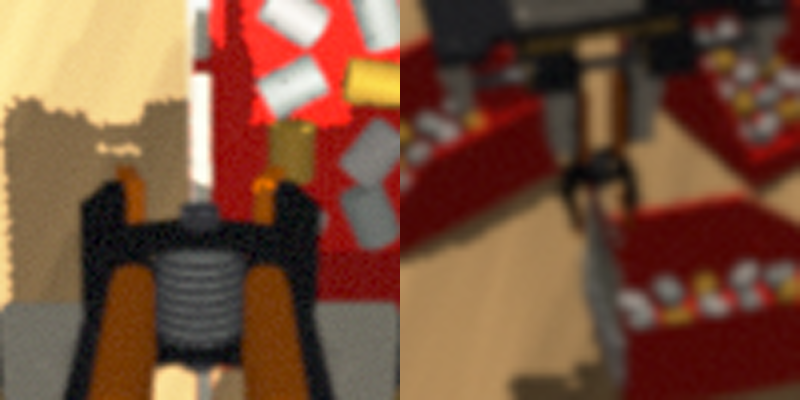

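```bash
python3 - <<'E'
from h import *
c,T=camT('wrist'); s=arm.get_state()
d=R.from_euler('xyz',s['ee_rot']).as_matrix()[:,0]
print('card far end along tool x from TCP (want 37mm):',((atz(c,T,(257.2,168),.135)-s['eef_pos'])@d).round(4), 'near end?')
# pads: intersect rays with tool plane through clip mid
for xy in [(242.6,204.9),(271.4,203.7),(256.6,208.4)]:
    o,v=ray(c,T,xy); t=((s['eef_pos']-o)@d)/(v@d); print('z',(o+v*t)[2].round(4))
E
```

```text
card far end along tool x from TCP (want 37mm): 0.0357 near end?
z 0.1171
z 0.1138
z 0.126
```

The card is centred to about 1 mm both ways, the pads sit about 9–20 mm below the card top, and there is no contact force. Handing in.

```bash
python3 -c "
from station import arm
print(arm.job_done()); s=arm.get_state(); print(s['t'],s['width'],s['force'])"
```

```text
the job is handed in; nothing more can be done
None
the job is handed in; nothing more can be done
```

The clip is off the crate rim and held wide open over the middle of the top edge of the leftmost red bin's job card, with the card between the jaws and touching neither. I squeezed the handles to about 27.5 mm across, lifted the clip straight up, carried it over and lowered it square. I handed in at about 11 s of the 32 s allowed.

Last checks:
- **Centring across the jaws:** in the wrist picture the card is within about 1 mm of the middle between the pads, and parallel to them.
- **Centring along the card:** within about 1–2 mm of the middle of the top edge.
- **Depth:** the network's estimates put the mouth 9–20 mm below the card top. They disagreed by about 12 mm (heights of 0.114, 0.117 and 0.126 m), because I could not measure exactly how far the clip rode down in the fingers. All of them keep the card between the jaws and clear of the coil.
- **Contact:** the wrist force stayed at noise level, about 1 N, so nothing was pressing on the card.
- **Other objects:** I felt no contact during the lift, carry or lowering. I did not measure the crate, blue bin, tape measure and carton again afterwards.

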